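# Set out the probes and the check block on the lab bench

### The arm

A 7-joint arm with a two-finger parallel gripper is mounted at the origin on the work surface. World frame = base frame: x ahead of the robot, y to its left, z up, the work surface at z = 0. Lengths are in mm, angles in rad, forces in N, time in s.
With the tool pointing down it reaches from about 425 to 875 mm from the base axis. Payload 4.7 kg.
Tool frame: the origin (TCP) lies midway between the tips of the shut fingers; the grasp point (between the pads) lies 19 mm behind it; z points along the fingers, y is the line along which they close (so a half turn about z gives the same grasp; the last joint's range is limited). The gripper opens to 87 mm and grips with 3 to 60 N. Pads are 19 mm wide; open, the fingers measure 117 mm over their backs; the gripper's body (75 mm by 190 mm) begins 51 mm behind the grasp point.
Start: joints at [1.268, 0.321, -0.07, 1.45, 0.023, 1.371, -0.057], TCP at [202.473, -617.681, 222.587] pointing down, gripper open.
Joint ranges: [-2.86, 2.86], [-0.3, 2.09], [-1.38, 1.24], [0.06, 2.45], [-1.56, 4.7], [0.09, 2.05], [-2.69, 2.69]. Speed limits (rad/s): [2.57, 2.57, 3.14, 3.14, 3.14, 3.14, 3.14].

### API

Orientations are given as a rotation vector (axis times angle).
In Python, from cell import read_state, get_image, calibration, sign_off gives the robot as it stands.
- The arm moves only by the shell command python3 -m inch 'ROWS' [FORCE]. ROWS is JSON, one flat list of numbers, 7 for each row, row after row: the shift along the world's x, y, z in m, then the turn, a rotation vector about the world's x, y, z in rad, then the finger opening in m, from 0 to 0.087. A call has 1 to 12 rows; each row shifts and turns the commanded pose from where the row before left it; what a row does not reach is not made up. A row lasts 1/8 s, in which the tool goes at most 62.5 mm and 10.7 degrees, less where a joint would pass 70% of its speed; a pose out of reach is approached as far as the arm can. A call is refused whole if a number of a shift passes 0.0625 or a number of a turn 0.188, either way. A call with a gripper value outside its range is refused whole. The fingers move at their own pace and stop on an object; FORCE is the grip in N (left out, the last holds). Time passes only in rows, so rows that do not move let the fingers close. It gives the time, the measured TCP pose, the force, the opening and the grip force at its end, in the units of the state.
- read_state(): the state, without advancing time (a new reading comes with each control period).
- get_image(name): name is "side" or "top" or "wrist"; returns (picture, depth): 400x640x3 uint8, red, green, blue; 400x640 float32, mm along the optical axis (not along the pixel's ray), 0 where there is no reading.
- calibration(name): a dict with "intrinsics" (3x3 intrinsics, pixels), "k1" (the pictures are not rectified: a ray, as slopes to the right and down, at radius r is drawn at 1 + k1 r^2 times it, then the intrinsics apply), "rvec" (rotation vector, rad) and "tvec" (3), from world to camera coordinates, as OpenCV has them; the wrist camera has in their place "T_tool_cam" (4x4, takes a point from camera to tool coordinates, whose origin is the TCP and whose axes are the flange's). Camera axes: x right, y down, z forward; pixel columns grow to the right and rows downward; lengths in mm; the calibration is good to about 2 mm. A picture is of the moment at which its call begins: read the wrist's pose just before it. calibration takes no time and is no camera call.
- sign_off(): hands the job in; it is judged then, once.
The state is a dict: "time": time; "qpos": joint angles; "dq": joint speeds; "effort": joint torques, N m; "ee_pos": TCP position; "tcp_rot": TCP orientation; "ft_force": force on the tool from outside, world axes, zero at the start; "ft_torque": the same for the moment, N m; "gripper_width": finger opening in mm; "gripper_force": force on a finger pad.
Only numpy, scipy, OpenCV 4.12 (cv2) and the standard library are available. Lean on these libraries where they do the work, as an engineer would, in place of code of your own. Each camera call takes 0.05 s, during which the arm holds its last target. There are 200 camera calls.

### The job

Get the bench ready for the morning probe check: lay the three probes in the rack, one to a bay and centred lengthwise, with the slim probe in the middle bay, the long ribbed probe to its left and the stout probe to its right (left and right as seen from the robot). Stand the step block squarely in the middle of the test station's rubber pad, its long side along the pad's long side, and set the round puck in the middle of the block's highest step. Leave the jar, the beaker and the slide box where they are.

Things in the scene. Friction and masses are not known exactly. Their poses are not given: they have to be found in the camera images.
- stout_probe: Hand probe lying flat: black round barrel 36 mm thick, smooth, the thickest, 116 mm long along its x, steel nose at +x, near each end a hexagonal rubber collar (42 mm across flats, 10 mm long). Origin on the axis at mid-length, 21 mm above the bench at the start. Grip across the barrel there. 170 g. Seated in a bay its axis is 47.5 mm above the bench. Its roll about x is arbitrary.
- long_probe: Hand probe lying flat: black round barrel 26 mm thick, finely ribbed, the longest, 146 mm long along its x, steel nose at +x, near each end a hexagonal rubber collar (32 mm across flats, 10 mm long). Origin on the axis at mid-length, 16 mm above the bench at the start. Grip across the barrel there. 140 g. Seated in a bay its axis is 40.5 mm above the bench. Its roll about x is arbitrary.
- slim_probe: Hand probe lying flat: black round barrel 18 mm thick, smooth, the thinnest, 116 mm long along its x, steel nose at +x, near each end a hexagonal rubber collar (22 mm across flats, 10 mm long). Origin on the axis at mid-length, 11 mm above the bench at the start. Grip across the barrel there. 60 g. Seated in a bay its axis is 34.5 mm above the bench. Its roll about x is arbitrary.
- step_block: Aluminium step block, footprint 70 (x) x 40 (y) mm, about 250 g. Its highest step is flat, 30 mm high, 46 mm long (x from -35 to +11 mm, centre at x = -12 mm); then two steps 12 mm long each, 20 and 10 mm high, towards +x. Origin on the underside, at the footprint's centre. Grip it across y at the highest step.
- puck: Round flat steel contact sensor (puck) with a dark band, 36 mm in diameter, 24 mm high, about 60 g, upright (own z up). Origin at the centre of its underside.
- rack: Fixed rack, left or right: white base 100 (x) x 256 (y) x 8 mm, three like bays at y = +80 (left), 0, -80 mm. In each a probe lies along x, centred at x = 0, in two brass 90 degree V clips (8 mm wide, vertex 22, tips 43 mm above the bench) at x = +24 and -24 mm; fingers fit between them. Origin under the base's centre, at bench height; x points away from the robot (yaw within 0.15 rad).
- station: Fixed test station, on the other side from the rack: low white instrument with a blue foot, 150 (x) x 140 (y) x 35 mm; in the middle of its top a dark rubber pad 84 (x) x 54 (y) mm, its surface 38 mm above the bench. Origin under its centre, at bench height; x points away from the robot (yaw within 0.25 rad).
- jar: Bystander: small brown glass jar with a lid, 40 mm in diameter, 60 mm high, beyond the rack and station. Origin at the centre of its underside.
- beaker: Bystander: empty glass beaker, 68 mm in diameter, 85 mm high, at the far left. Origin at the centre of its underside.
- slide_box: Bystander: closed grey box for slides, 105 x 85 x 28 mm, at the far right. Origin at the centre of its underside.
Not all that is in view belongs to the job. Several things look just like the puck: the one meant starts farthest to the robot's left.

How it is judged:
By the outcome, as a careful person would: the job done as asked, in the order asked, and still so for the second after the job is handed in, with the robot touching nothing.
It also fails if it takes over 144 s, if anything falls off the work surface, if the arm or the gripper's body presses on something with over 40 N, if the wrist force passes 120 N, or if a joint passes its speed limit or range.

## Working session

There is one attempt and no reset: what is moved stays moved. The work goes in short steps, Python scripts to look and compute and a shell command to move; the robot and the scene stay as the last step left them, time stands still between calls to the robot, and variables do not carry over. Pictures are saved under pics/ and viewed, at most 14 in all, crops included, and the job is handed in when it is done.

```bash
mkdir -p pics; ls; python3 - <<'E'
from cell import *
import cv2,numpy as np
s=read_state();print(s)
for n in("top","side","wrist"):
    im,d=get_image(n);np.savez(f"pics/{n}0.npz",im=im,d=d);cv2.imwrite(f"pics/{n}0.png",im[:,:,::-1])
    print(n,calibration(n),(d==0).mean())
E
```

```text
pics
{'time': 0.0, 'qpos': array([ 1.26811571,  0.32182484, -0.07013502,  1.45168556,  0.02259329,
        1.37078343, -0.05691954]), 'dq': array([-0.00042257, -0.00014482,  0.00147738, -0.00038695,  0.0008147 ,
       -0.00062955,  0.00110858]), 'effort': array([-3.18108723e-04, -4.91297114e+01, -4.03797431e-01, -3.12529957e+01,
       -6.36247918e-02,  4.38232231e-02,  1.84927485e-04]), 'ee_pos': array([ 202.292365  , -617.13500279,  221.45540439]), 'tcp_rot': array([-3.10040091e+00, -4.95313333e-01,  5.91023196e-04]), 'ft_force': array([-0.55338095, -0.65117967,  0.14476638]), 'ft_torque': array([-0.01151062,  0.0465975 ,  0.0341277 ]), 'gripper_force': 0.0, 'gripper_width': 87.33446111707691}
top {'intrinsics': array([[409.17608831,   0.        , 323.90571592],
       [  0.        , 409.17608831, 194.05673897],
       [  0.        ,   0.        ,   1.        ]]), 'k1': -0.06391444562932513, 'rvec': array([ 2.18215023, -2.14059928,  0.1765791 ]), 'tvec': array([ -18.52777143,  555.47452092, 1150.34804989])} 0.0042109375
side {'intrinsics': array([[448.60592536,   0.        , 319.68685828],
       [  0.        , 448.60592536, 196.04259172],
       [  0.        ,   0.        ,   1.        ]]), 'k1': -0.10239446180624258, 'rvec': array([ 2.40005672, -0.29103206,  0.11531774]), 'tvec': array([-527.20612175,  141.08689303, 1198.24174868])} 0.00394140625
wrist {'intrinsics': array([[323.43734093,   0.        , 324.17317219],
       [  0.        , 323.43734093, 205.65409711],
       [  0.        ,   0.        ,   1.        ]]), 'k1': -0.00940050945726191, 'T_tool_cam': array([[ 4.74414750e-04, -9.58719141e-01, -2.84354328e-01,
         7.81798580e+01],
       [ 9.99999867e-01,  5.12039135e-04, -5.79805930e-05,
         6.26586233e-01],
       [ 2.01187648e-04, -2.84354262e-01,  9.58719257e-01,
        -1.63461843e+02],
       [ 0.00000000e+00,  0.00000000e+00,  0.00000000e+00,
         1.00000000e+00]])} 0.00371875
```

View pics/top0.png

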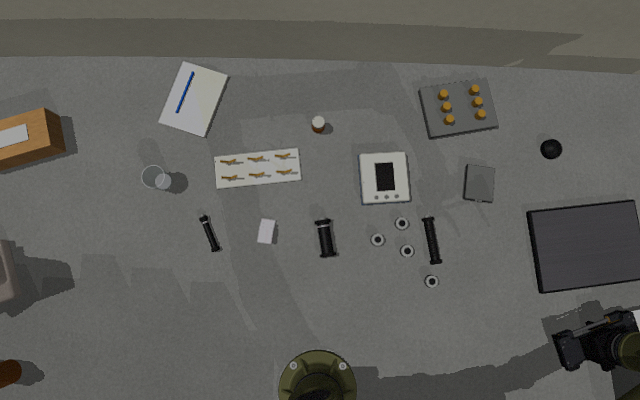

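View pics/side0.png

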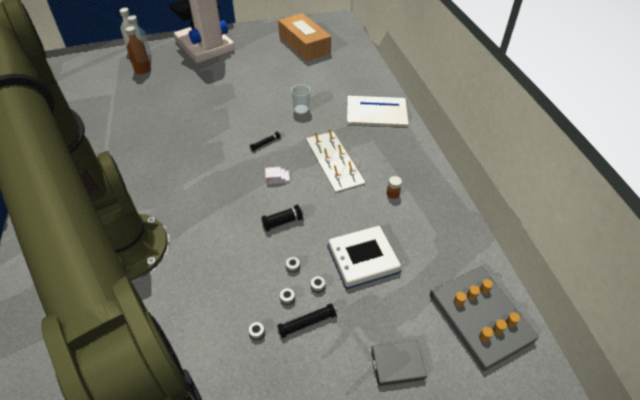

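The top view shows slim probe (209,233), stout probe (326,238), long probe (432,240), step block (267,231), rack (258,168) and station (385,178). There are four puck-like things at (377,239), (402,223), (407,250) and (432,281). Robot left is image left, so (377,239) is the one meant. I'll confirm that in a crop and measure from both fixed cameras.

```bash
cat > h.py <<'E'
import numpy as np,cv2
from cell import *
from scipy.spatial.transform import Rotation as R
def cam(n,s=None):
    c=calibration(n)
    if n=="wrist":
        T=np.eye(4);T[:3,:3]=R.from_rotvec(s["tcp_rot"]).as_matrix();T[:3,3]=s["ee_pos"]
        T=T@c["T_tool_cam"]
    else:
        T=np.eye(4);T[:3,:3]=R.from_rotvec(c["rvec"]).as_matrix();T[:3,3]=c["tvec"];T=np.linalg.inv(T)
    return c["intrinsics"],c["k1"],T
def slopes(C,uv):
    K,k1,_=C;p=(np.atleast_2d(uv).astype(float)-K[:2,2])/[K[0,0],K[1,1]]
    return cv2.undistortPoints(np.atleast_2d(uv).astype(float)[:,None],K,np.array([k1,0,0,0.]))[:,0]
def cloud(C,d):
    v,u=np.mgrid[:400,:640];s=slopes(C,np.c_[u.ravel(),v.ravel()])
    P=np.c_[s,np.ones(len(s))]*d.reshape(-1,1)
    P=P@C[2][:3,:3].T+C[2][:3,3];P[d.ravel()==0]=np.nan
    return P.reshape(400,640,3)
def onplane(C,uv,z):
    s=slopes(C,uv);D=np.c_[s,np.ones(len(s))]@C[2][:3,:3].T;o=C[2][:3,3]
    return o+D*((z-o[2])/D[:,2:])
def tri(Ca,a,Cb,b):
    A=[];B=[]
    for C,uv in((Ca,a),(Cb,b)):
        s=slopes(C,uv)[0];d=C[2][:3,:3]@np.r_[s,1];d/=np.linalg.norm(d);M=np.eye(3)-np.outer(d,d)
        A.append(M);B.append(M@C[2][:3,3])
    x=np.linalg.lstsq(np.vstack(A),np.hstack(B),rcond=None);return x[0],np.sqrt(x[1]) if len(x[1]) else 0
def shot(n,tag):
    s=read_state();im,d=get_image(n);np.savez(f"pics/{n}{tag}.npz",im=im,d=d,pos=s["ee_pos"],rot=s["tcp_rot"])
    return im,d,cam(n,s)
E
python3 - <<'E'
from h import *
for n in("top","side"):
    z=np.load(f"pics/{n}0.npz");C=cam(n);P=cloud(C,z["d"])
    m=(P[...,2]>6)&(P[...,2]<120)&(P[...,0]>300)&(P[...,0]<900)&(abs(P[...,1])<480)
    k,L,st,_=cv2.connectedComponentsWithStats(m.astype(np.uint8))
    bench=P[(abs(P[...,2])<6)];print(n,"bench z",np.median(bench[:,2]))
    for i in range(1,k):
        if st[i,4]<25: continue
        Q=P[L==i];(c,wh,a)=cv2.minAreaRect(Q[:,:2].astype(np.float32))
        print(st[i],np.round(c),np.round(wh),round(a),"z",np.round(np.percentile(Q[:,2],[50,95])),"mean",np.round(Q.mean(0)[:2]))
im=np.load("pics/top0.npz")["im"][205:300,355:455]
cv2.imwrite("pics/crop1.png",cv2.resize(im[:,:,::-1],None,fx=6,fy=6,interpolation=cv2.INTER_CUBIC))
E
```

```text
top bench z -0.4658613656424677
[ 165   82   60   56 2296] [835. 405.] [152. 181.] 73 z [12. 16.] mean [824. 400.]
[ 418   84   66   55 2719] [ 833. -398.] [160. 178.] 11 z [29. 59.] mean [ 825. -390.]
[311 116  14  18 188] [765.  14.] [37. 37.] 57 z [57. 62.] mean [762.  15.]
[ 214  148   87   41 2009] [635. 194.] [102. 253.] 8 z [ 9. 34.] mean [633. 194.]
[ 357  152   53   53 2452] [ 611. -184.] [152. 142.] 5 z [34. 39.] mean [ 608. -182.]
[151 165  23  26 227] [590. 461.] [67. 37.] 1 z [56. 85.] mean [586. 456.]
[462 164  20  37 619] [ 604. -456.] [ 52. 109.] 86 z [26. 30.] mean [ 600. -453.]
[199 214  21  38 265] [441. 328.] [117.  26.] 26 z [18. 23.] mean [439. 326.]
[421 214  21  50 477] [ 433. -326.] [146.  37.] 9 z [26. 32.] mean [ 431. -325.]
[314 217  22  40 505] [434. -12.] [113.  48.] 10 z [35. 42.] mean [432. -11.]
[394 217  14  12 127] [ 478. -237.] [32. 35.] 27 z [23. 26.] mean [ 478. -236.]
[257 219  18  24 309] [448. 160.] [45. 67.] 83 z [28. 33.] mean [446. 158.]
[370 233  13  13 128] [ 429. -164.] [34. 35.] 89 z [23. 27.] mean [ 430. -164.]
[400 244  13  14 135] [ 
[... 669 characters left out ...]
] [115.  51.] 11 z [34. 42.] mean [432. -21.]
[ 326  225   76   64 3033] [ 613. -182.] [153. 152.] 5 z [36. 40.] mean [ 610. -197.]
[285 257  15  15 179] [ 429. -167.] [35. 34.] 43 z [24. 28.] mean [ 429. -170.]
[ 429  266   91   82 4012] [ 833. -399.] [161. 182.] 9 z [31. 61.] mean [ 822. -399.]
[310 276  15  17 201] [ 477. -238.] [37. 35.] 74 z [24. 28.] mean [ 477. -241.]
[279 287  16  18 207] [ 396. -250.] [36. 44.] 18 z [24. 27.] mean [ 397. -257.]
[277 304  60  34 738] [ 434. -327.] [144.  38.] 9 z [27. 33.] mean [ 431. -331.]
[251 322  14  19 207] [ 315. -326.] [38. 29.] 87 z [24. 27.] mean [ 314. -329.]
[371 340  50  32 968] [ 605. -458.] [ 51. 111.] 85 z [28. 31.] mean [ 600. -457.]
```

View pics/crop1.png

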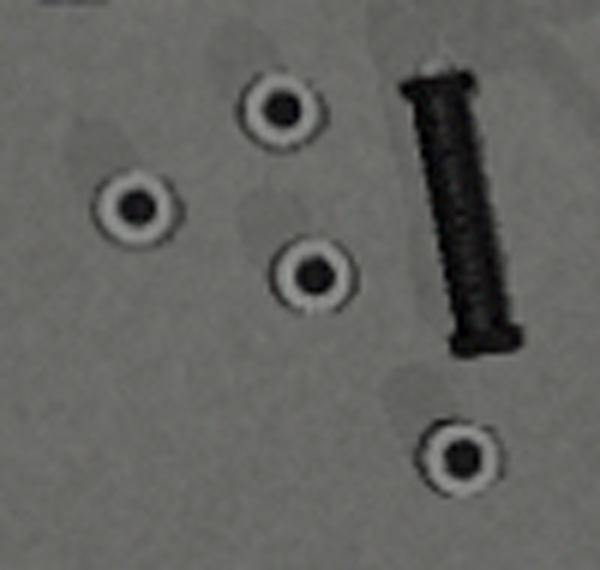

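Four lookalike pucks, in top-view pixels: (377,239), (402,223), (407,250) and (432,281). They lie at y = -165, -237, -251 and -325. The crop shows them as identical, and the one meant is farthest left: (377,239), at about (430,-165). Next come closer views from the wrist camera, in two places.

```bash
python3 -m inch '[0.033,0.052,0.003,0,0,-0.035,0.087, 0.033,0.052,0.003,0,0,-0.035,0.087, 0.033,0.052,0.003,0,0,-0.035,0.087, 0.033,0.052,0.003,0,0,-0.035,0.087, 0.033,0.052,0.003,0,0,-0.035,0.087, 0.033,0.052,0.003,0,0,-0.035,0.087, 0.033,0.052,0.003,0,0,-0.035,0.087, 0.033,0.052,0.003,0,0,-0.035,0.087, 0.033,0.052,0.003,0,0,-0.035,0.087, 0,0,0,0,0,0,0.087, 0,0,0,0,0,0,0.087, 0,0,0,0,0,0,0.087]'
python3 -c "
from h import *
im,d,C=shot('wrist','1');cv2.imwrite('pics/w1.png',im[:,:,::-1]);s=read_state();print(s['qpos'],s['dq'])"
python3 -m inch '[0,0.058,0,0,0,0,0.087, 0,0.058,0,0,0,0,0.087, 0,0.058,0,0,0,0,0.087, 0,0.058,0,0,0,0,0.087, 0,0.058,0,0,0,0,0.087, 0,0.058,0,0,0,0,0.087, 0,0,0,0,0,0,0.087, 0,0,0,0,0,0,0.087, 0,0,0,0,0,0,0.087]'
python3 -c "
from h import *
im,d,C=shot('wrist','2');cv2.imwrite('pics/w2.png',im[:,:,::-1]);s=read_state();print(s['qpos'],s['dq'])"
```

```text
time: 1.65
ee_pos: [498.6, -151.5, 249.3]
tcp_rot: [3.141, -0.002, -0.001]
ft_force: [-0.4, 0.5, -0.3]
gripper_width: 87.2
gripper_force: 0.0
[ 0.7210546   0.05819089 -0.49415758  1.71217439  0.02861245  1.37884929
 -1.34997919] [-0.00162516 -0.00145159 -0.00606922 -0.00230636 -0.00085417 -0.00109295
 -0.00187792]
time: 2.82
ee_pos: [500.1, 195.9, 249.4]
tcp_rot: [3.14, -0.003, -0.0]
ft_force: [-0.3, -0.4, 0.1]
gripper_width: 87.1
gripper_force: 0.0
[ 0.33710677  0.12962231 -0.82136028  1.66778426  0.09720128  1.3866052
 -2.07063533] [-0.00215823 -0.0021557  -0.0062574  -0.00142443 -0.00218554 -0.00085918
 -0.00021161]
```

View pics/w1.png

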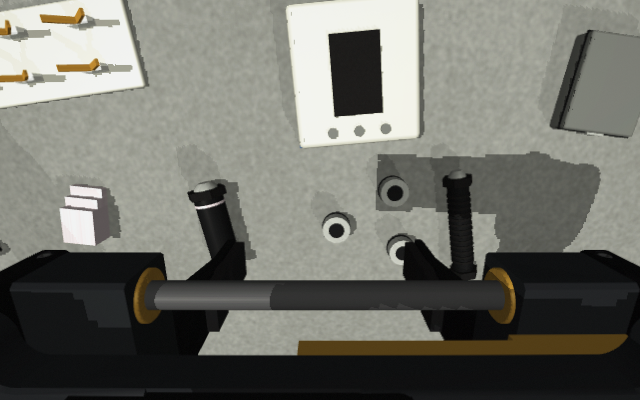

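View pics/w2.png

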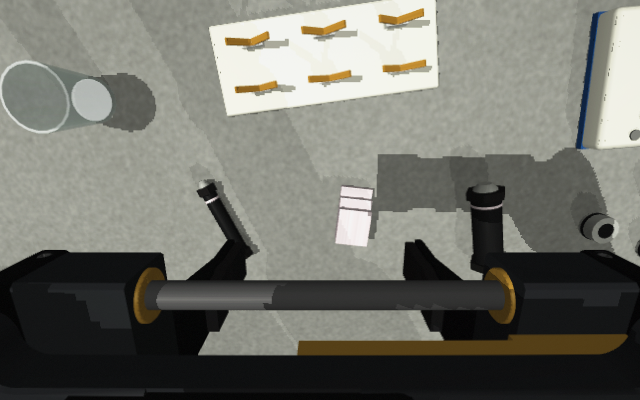

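w1 shows the station pad (330-382, 30-117), the target puck (336,228) and the other pucks. It also shows the stout probe's nose (206,187), the long probe (458,220) and the rack's right end. w2 shows the whole rack, with brass clips at (247,41), (324,29), (401,18), (256,88), (330,77) and (405,67). The block (355,215) is there too with its low steps facing away, and the slim probe (225,217) with its nose far and left. Now I'll fit poses from the clouds of all the views.

```bash
cat > fit.py <<'E'
from h import *
def load(n,t):
    z=np.load(f"pics/{n}{t}.npz");s=None
    if n=="wrist": s=dict(ee_pos=z["pos"],tcp_rot=z["rot"])
    C=cam(n,s);return z["im"].astype(int),cloud(C,z["d"])
def box(P,m):
    Q=P[m];(c,wh,a)=cv2.minAreaRect(Q[:,:2].astype(np.float32))
    if wh[0]<wh[1]: wh=wh[::-1];a+=90
    a=(a+90)%180-90
    return f"n{len(Q)} c {c[0]:.1f} {c[1]:.1f} wh {wh[0]:.0f}x{wh[1]:.0f} longdir {a:.1f}deg z {np.median(Q[:,2]):.1f} p95 {np.percentile(Q[:,2],95):.1f} mean {Q[:,0].mean():.1f} {Q[:,1].mean():.1f}"
def near(P,x,y,r,z0,z1): return (np.hypot(P[...,0]-x,P[...,1]-y)<r)&(P[...,2]>z0)&(P[...,2]<z1)
E
python3 - <<'E'
from fit import *
obj=dict(slim=(441,327,70,5,30),long=(433,-326,85,8,40),stout=(434,-12,70,8,50),block=(448,158,48,6,45),blocktop=(448,158,48,26,36),puck=(430,-165,28,6,35),rack=(635,194,150,5,11),station=(611,-183,130,30,45))
for n,t in(("top",0),("side",0),("wrist",1),("wrist",2)):
    im,P=load(n,t);print("==",n,t)
    for k,(x,y,r,a,b) in obj.items():
        m=near(P,x,y,r,a,b)
        if m.sum()>30: print(k,box(P,m))
    dark=near(P,611,-183,75,32,46)&(im.max(2)<60)
    if dark.sum()>50: print("pad",box(P,dark))
    m=near(P,635,194,150,18,50)
    K,L,st,_=cv2.connectedComponentsWithStats(m.astype(np.uint8))
    if n!="side":
      for i in range(1,K):
        if st[i,4]>8: print("  clip",st[i,:2],box(P,L==i))
E
```

```text
== top 0
slim n280 c 436.6 329.1 wh 113x99 longdir -25.8deg z 17.9 p95 23.0 mean 438.7 326.2
long n553 c 428.1 -293.7 wh 146x102 longdir 8.8deg z 25.9 p95 31.9 mean 427.5 -315.8
stout n505 c 433.5 -11.5 wh 113x48 longdir 10.3deg z 35.3 p95 42.0 mean 431.7 -11.4
block n312 c 447.8 147.1 wh 73x66 longdir -12.6deg z 27.9 p95 33.0 mean 446.4 157.8
blocktop n192 c 436.7 160.1 wh 45x39 longdir -3.5deg z 29.8 p95 33.2 mean 436.1 159.8
puck n128 c 429.2 -163.7 wh 35x34 longdir -0.6deg z 23.1 p95 27.3 mean 429.8 -163.6
rack n1923 c 655.6 205.3 wh 269x253 longdir -60.6deg z 7.5 p95 10.3 mean 633.8 196.6
station n2207 c 611.4 -184.2 wh 150x139 longdir 4.6deg z 34.8 p95 39.4 mean 610.0 -183.4
pad n470 c 612.8 -185.9 wh 82x53 longdir 3.9deg z 37.2 p95 40.9 mean 612.3 -185.7
  clip [274 153] n47 c 668.9 118.4 wh 45x8 longdir -81.2deg z 31.7 p95 43.4 mean 668.8 118.4
  clip [248 156] n44 c 658.7 194.5 wh 44x8 longdir -82.2deg z 32.3 p95 42.8 mean 658.5 193.2
  clip [220 159] n47 c 648.3 275.4 wh 45x8 longdir -82.4deg z 29.7 p95 43.8 mean 647.9 276.4
  clip [276 169] n45 c 621.4 111.6 wh 44x7 longdi
[... 2537 characters left out ...]
ongdir -83.4deg z 9.2 p95 10.5 mean 637.2 192.8
station n5068 c 606.8 -130.8 wh 155x51 longdir 14.5deg z 36.0 p95 37.6 mean 604.8 -133.3
  clip [378   8] n438 c 670.8 117.1 wh 47x8 longdir -82.5deg z 33.7 p95 44.0 mean 670.6 115.5
  clip [301  20] n420 c 660.0 195.5 wh 47x8 longdir -82.7deg z 33.8 p95 43.7 mean 659.7 195.3
  clip [224  32] n408 c 649.5 275.2 wh 47x8 longdir -82.2deg z 34.0 p95 43.7 mean 649.1 276.0
  clip [383  60] n329 c 624.0 110.4 wh 45x8 longdir -83.2deg z 34.7 p95 44.1 mean 623.6 109.2
  clip [308  70] n336 c 613.5 189.3 wh 47x8 longdir -82.2deg z 34.4 p95 43.8 mean 613.2 189.0
  clip [234  80] n329 c 603.1 268.7 wh 47x8 longdir -82.1deg z 34.4 p95 44.0 mean 602.6 269.8
```

All views agree; wrist z reads about 1 mm high. The rack's yaw is 7.6°, with bays at left (626,272), middle (637,192) and right (647,113.5). I'll look at the slim probe from closer, then take it first.

```bash
python3 -m inch '[-0.025,0.026,-0.02,0,0,0.11,0.05, -0.025,0.026,-0.02,0,0,0.11,0.05, -0.025,0.026,-0.02,0,0,0.11,0.05, -0.025,0.026,-0.02,0,0,0.11,0.05, 0,0,0,0,0,0,0.05, 0,0,0,0,0,0,0.05]'
cat >> fit.py <<'E'
def rod(P,m):
    Q=P[m];c=Q[:,:2].mean(0);u=np.linalg.svd(Q[:,:2]-c,full_matrices=False)[2][0];u*=np.sign(u[0])
    for _ in range(5):
        t=(Q[:,:2]-c)@u;n=(Q[:,:2]-c)@[-u[1],u[0]]
        b=np.arange(t.min(),t.max(),5);k=[(t>=x)&(t<x+5) for x in b];k=[i for i in k if i.sum()>8]
        f=np.polyfit([t[i].mean() for i in k],[(n[i].min()+n[i].max())/2 for i in k],1)
        c=c+f[1]*np.array([-u[1],u[0]]);u=u+f[0]*np.array([-u[1],u[0]]);u/=np.linalg.norm(u)
    t=(Q[:,:2]-c)@u;e=np.percentile(t,[.3,99.7]);c=c+u*e.mean()
    return f"axis c {c.round(1)} len {np.ptp(e):.0f} yaw {np.arctan2(u[1],u[0]):.3f} ztop {np.percentile(Q[:,2],98):.1f}"
E
python3 - <<'E'
from fit import *
shot('wrist','3');im,P=load('wrist',3);cv2.imwrite('pics/w3.png',im[:,:,::-1]);
m=near(P,442,325,72,6,28);print(rod(P,m));s=read_state();print(s['ee_pos'],s['tcp_rot'],s['qpos'])
im,P=load('wrist',2);print(rod(P,near(P,442,325,62,6,28)))
im,P=load('wrist',1);print('long',rod(P,near(P,433,-326,85,8,40)&(P[...,1]<-290)))
im,P=load('wrist',2);print('stout',rod(P,near(P,434,-12,70,8,50)))
E
```

```text
time: 3.62
ee_pos: [400.6, 301.1, 169.9]
tcp_rot: [3.065, 0.684, 0.001]
ft_force: [0.9, -0.2, 0.2]
gripper_width: 50.4
gripper_force: 0.0
axis c [440.8 326.3] len 115 yaw 0.427 ztop 24.0
[400.98510504 301.04624122 170.05268083] [3.06591032e+00 6.83047191e-01 1.68882678e-03] [ 0.22046176  0.11011165 -0.96013913  1.85653834  0.09696829  1.22257504
 -1.90231984]
axis c [441.7 323.9] len 115 yaw 0.499 ztop 24.0
long axis c [ 434.3 -327.5] len 144 yaw 0.187 ztop 34.1
stout axis c [434.1  -7.8] len 116 yaw 0.029 ztop 43.6[ WARN:0@1.176] global loadsave.cpp:1063 imwrite_ Unsupported depth image for selected encoder is fallbacked to CV_8U.
```

View pics/w3.png

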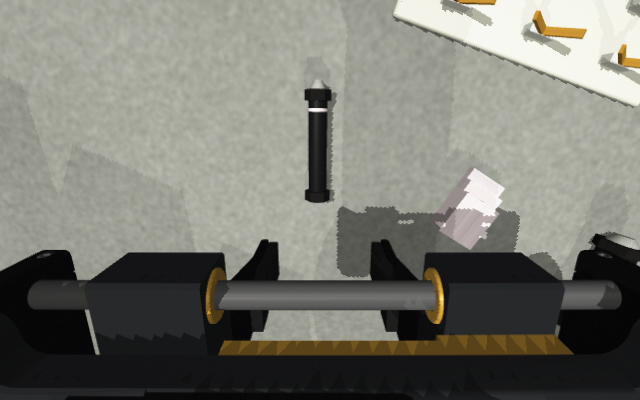

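w3 shows the slim probe clear at (317,140), nose up, aligned with the fingers: axis centre (441,326), yaw 0.43. I'll grasp it.

```bash
python3 -m inch '[0.02,0.0125,-0.03,0,0,0,0.05, 0.02,0.0125,-0.04,0,0,0,0.05, 0,0,-0.045,0,0,-0.01,0.05, 0,0,-0.035,0,0,0,0.05, 0,0,-0.016,0,0,0,0.05, 0,0,0,0,0,0,0.05, 0,0,0,0,0,0,0.0, 0,0,0,0,0,0,0.0, 0,0,0,0,0,0,0.0,0,0,0,0,0,0,0.0]' 25; python3 -m inch '[0,0,0.02,0,0,0,0, 0,0,0.05,0,0,0,0, 0,0,0.05,0,0,0,0, 0,0,0,0,0,0,0]'
```

```text
time: 4.92
ee_pos: [439.7, 327.3, 4.0]
tcp_rot: [3.068, 0.673, 0.001]
ft_force: [-0.1, 0.1, 1.1]
gripper_width: 17.8
gripper_force: 0.5
time: 5.42
ee_pos: [441.8, 329.9, 128.9]
tcp_rot: [-3.066, -0.673, -0.014]
ft_force: [-0.9, -0.1, -0.5]
gripper_width: 17.2
gripper_force: 25.0
```

```bash
python3 -m inch '[0.039,-0.027,-0.005,0,0,-0.06,0, 0.039,-0.027,-0.005,0,0,-0.06,0, 0.039,-0.027,-0.005,0,0,-0.06,0, 0.039,-0.027,-0.005,0,0,-0.06,0, 0.039,-0.027,-0.005,0,0,-0.06,0, 0,0,0,0,0,0,0, 0,0,0,0,0,0,0]'
python3 - <<'E'
from fit import *
im,d,C=shot('wrist','4');cv2.imwrite('pics/w4.png',im[:,:,::-1]);im,P=load('wrist',4)
m=near(P,637,193,150,18,50)
K,L,st,_=cv2.connectedComponentsWithStats(m.astype(np.uint8))
for i in range(1,K):
    if st[i,4]>60: print("  clip",st[i,:2],box(P,L==i))
print('held',rod(P,near(P,637,193,80,75,125)),read_state()['ee_pos'])
E
```

```text
time: 6.3
ee_pos: [633.5, 192.9, 98.0]
tcp_rot: [-3.134, -0.208, 0.003]
ft_force: [-0.8, 0.4, -0.6]
gripper_width: 17.0
gripper_force: 25.0
  clip [176 173] n803 c 651.0 275.2 wh 47x8 longdir -82.3deg z 33.9 p95 43.8 mean 651.1 277.0
  clip [407 173] n799 c 671.7 116.6 wh 46x8 longdir -81.5deg z 33.9 p95 43.9 mean 672.5 114.8
  clip [291 180] n80 c 658.3 216.1 wh 8x5 longdir 12.7deg z 43.2 p95 44.7 mean 658.8 216.1
  clip [350 180] n88 c 663.8 175.4 wh 7x5 longdir 9.3deg z 42.9 p95 44.9 mean 664.1 175.4
  clip [184 232] n769 c 603.5 268.8 wh 47x8 longdir -82.9deg z 32.1 p95 43.5 mean 604.1 270.3
  clip [402 232] n747 c 624.0 110.5 wh 46x9 longdir -82.3deg z 31.9 p95 43.6 mean 625.4 109.1
held axis c [639.7 192.9] len 105 yaw 0.133 ztop 123.0 [633.18312178 193.63321724  98.41710937]
```

View pics/w4.png

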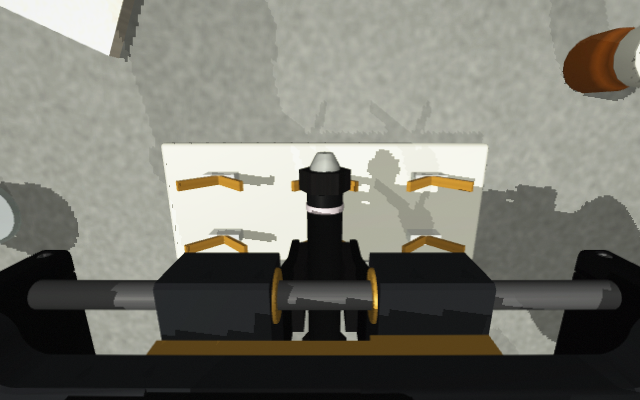

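w4 shows the slim probe held over the middle bay: nose at (324,160), middle clips hidden beneath it, outer clips at (210,183) and (440,183). It needs 3.5 mm more along x, then down.

```bash
python3 -m inch '[0.0035,-0.0005,-0.03,0,0,0,0, 0,0,-0.025,0,0,0,0, 0,0,-0.01,0,0,0,0, 0,0,-0.004,0,0,0,0, 0,0,-0.001,0,0,0,0, 0,0,0,0,0,0,0,0,0,0,0,0,0,0]'; python3 -m inch '[0,0,0,0,0,0,0.03, 0,0,0,0,0,0,0.03, 0,0,0,0,0,0,0.03, 0,0,0.04,0,0,0,0.03, 0,0,0.05,0,0,0,0.03, 0,0,0.05,0,0,0,0.06]'
```

```text
time: 7.22
ee_pos: [638.4, 191.9, 29.3]
tcp_rot: [-3.135, -0.207, -0.002]
ft_force: [0.3, -0.5, 0.6]
gripper_width: 17.4
gripper_force: 25.0
time: 7.98
ee_pos: [637.7, 191.8, 169.9]
tcp_rot: [3.135, 0.207, -0.001]
ft_force: [0.5, -0.6, 0.1]
gripper_width: 34.5
gripper_force: 0.0
```

```bash
python3 -m inch '[-0.046,-0.02,0.02,0,0,0,0.06, -0.046,-0.02,0.02,0,0,0,0.06, -0.046,-0.02,0.02,0,0,0,0.06, 0,0,0,0,0,0,0.06, 0,0,0,0,0,0,0.06]'
python3 - <<'E'
from fit import *
shot('wrist','5');im,P=load('wrist',5);print('slim',rod(P,near(P,637,193,62,25,60)&(abs(P[...,1]-193-.133*(P[...,0]-637))<14)))
m=near(P,637,193,150,18,50)&(im[...,0]-im[...,2]>60)
K,L,st,_=cv2.connectedComponentsWithStats(m.astype(np.uint8))
for i in range(1,K):
    if st[i,4]>60: print("  clip",st[i,:2],box(P,L==i))
E
python3 -m inch '[-0.0157,-0.059,-0.0075,0,0,0.006,0.06,-0.0157,-0.059,-0.0075,0,0,0.006,0.06,-0.0157,-0.059,-0.0075,0,0,0.006,0.06,-0.0157,-0.059,-0.0075,0,0,0.006,0.06,-0.0157,-0.059,-0.0075,0,0,0.006,0.06,-0.0157,-0.059,-0.0075,0,0,0.006,0.06,-0.0157,-0.059,-0.0075,0,0,0.006,0.06,-0.0157,-0.059,-0.0075,0,0,0.006,0.06,0,0,0,0,0,0,0.06,0,0,0,0,0,0,0.06]'
python3 - <<'E'
from fit import *
shot('wrist','6');im,P=load('wrist',6);cv2.imwrite('pics/w6.png',np.uint8(im[:,:,::-1]))
print('long',rod(P,near(P,433,-327,85,8,40)&(P[...,1]<-290)))
E
```

```text
time: 8.6
ee_pos: [500.6, 131.7, 228.8]
tcp_rot: [3.134, 0.206, 0.002]
ft_force: [0.2, -0.4, 0.1]
gripper_width: 59.8
gripper_force: 0.0
slim axis c [627.2 191.2] len 92 yaw 0.136 ztop 47.4
  clip [173  10] n398 c 650.3 275.0 wh 46x8 longdir -83.5deg z 34.9 p95 43.6 mean 649.9 277.4
  clip [255  10] n123 c 658.6 212.6 wh 13x7 longdir -84.9deg z 39.5 p95 44.0 mean 658.7 212.1
  clip [290  10] n117 c 662.8 179.9 wh 14x7 longdir -83.4deg z 39.8 p95 44.4 mean 662.7 179.5
  clip [339  10] n391 c 671.0 116.3 wh 45x7 longdir -82.5deg z 35.4 p95 44.1 mean 671.1 115.7
  clip [178  65] n321 c 602.6 268.8 wh 46x7 longdir -83.6deg z 35.4 p95 44.2 mean 602.2 271.1
  clip [258  64] n108 c 611.1 205.7 wh 14x7 longdir -83.0deg z 39.2 p95 44.3 mean 611.0 205.8
  clip [291  64] n101 c 615.5 173.8 wh 14x7 longdir -82.7deg z 39.6 p95 44.4 mean 615.3 173.4
  clip [338  64] n337 c 623.7 110.6 wh 45x7 longdir -82.6deg z 34.5 p95 44.3 mean 623.6 109.7
time: 9.9
ee_pos: [375.3, -339.3, 167.1]
tcp_rot: [-3.126, -0.283, 0.001]
ft_force: [-0.4, 0.7, 0.2]
gripper_width: 60.2
gripper_force: 0.0
long axis c [ 433.6 -328.6] len 143 yaw 0.181 ztop 33.8
```

View pics/w6.png

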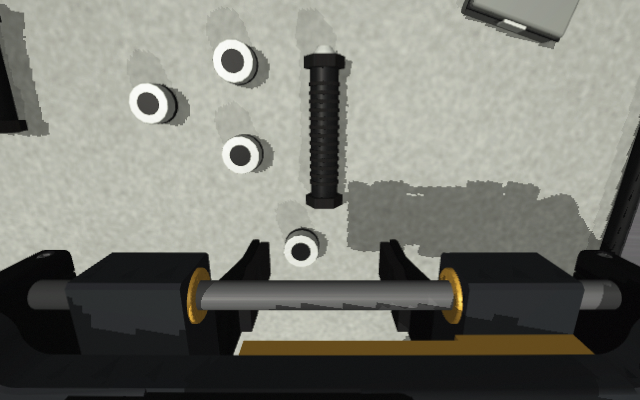

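w6 shows the long ribbed probe at (324,130), nose up, aligned with the tool; the nearest puck, at (301,248), is clear of the fingers. The slim probe is seated: top at 47 mm, yaw 0.136. I'll grasp the long one.

```bash
python3 -m inch '[0.03,0.0055,-0.035,0,0,0,0.06, 0.029,0.0053,-0.035,0,0,0,0.06, 0,0,-0.045,0,0,0,0.06, 0,0,-0.035,0,0,0,0.06, 0,0,-0.013,0,0,0,0.06, 0,0,0,0,0,0,0.06, 0,0,0,0,0,0,0.0, 0,0,0,0,0,0,0.0, 0,0,0,0,0,0,0.0,0,0,0,0,0,0,0.0]' 30; python3 -c "
from h import *
print(read_state()['ee_pos'])"; python3 -m inch '[0,0,0.02,0,0,0,0, 0,0,0.05,0,0,0,0, 0,0,0.06,0,0,0,0, 0,0,0.06,0,0,0,0, 0,0,0,0,0,0,0]'
```

```text
time: 11.2
ee_pos: [433.5, -329.5, 6.0]
tcp_rot: [3.129, 0.282, 0.0]
ft_force: [-0.6, 3.0, 2.7]
gripper_width: 28.3
gripper_force: 1.2
[ 433.46288018 -329.490376      6.01159555]
time: 11.82
ee_pos: [436.2, -331.2, 201.2]
tcp_rot: [3.121, 0.281, 0.012]
ft_force: [0.4, 0.4, -1.1]
gripper_width: 25.6
gripper_force: 30.0
```

```bash
python3 -m inch '[0.0175,0.0546,-0.008,0,0,-0.0045,0,0.0175,0.0546,-0.008,0,0,-0.0045,0,0.0175,0.0546,-0.008,0,0,-0.0045,0,0.0175,0.0546,-0.008,0,0,-0.0045,0,0.0175,0.0546,-0.008,0,0,-0.0045,0,0.0175,0.0546,-0.008,0,0,-0.0045,0,0.0175,0.0546,-0.008,0,0,-0.0045,0,0.0175,0.0546,-0.008,0,0,-0.0045,0,0.0175,0.0546,-0.008,0,0,-0.0045,0,0.0175,0.0546,-0.008,0,0,-0.0045,0,0.0175,0.0546,-0.008,0,0,-0.0045,0,0,0,0,0,0,0,0]'
python3 -m inch '[0,0,0,0,0,0,0,0,0,0,0,0,0,0]'
cat > held.py <<'E'
from fit import *
import sys
t=sys.argv[1];shot('wrist',t);im,P=load('wrist',t);s=read_state();e=s['ee_pos']
m=near(P,637,193,160,18,50)&(im[...,0]-im[...,2]>60)
K,L,st,_=cv2.connectedComponentsWithStats(m.astype(np.uint8))
for i in range(1,K):
    if st[i,4]>60: print("  clip",st[i,:2],box(P,L==i))
u=np.array([.991,.1326]);q=P[...,:2]-e[:2];m=(abs(q@[-u[1],u[0]])<14)&(P[...,2]>e[2]-15)&(P[...,2]<e[2]+40)&(q@u>25)&(q@u<110)
print('tip ahead of TCP',np.percentile((q@u)[m],99.7),'lateral',np.percentile((q@[-u[1],u[0]])[m&(q@u>50)],[1,99]),'z',np.percentile(P[...,2][m],[2,98]),e,s['tcp_rot'])
E
python3 held.py 7
```

```text
time: 13.32
ee_pos: [622.4, 278.1, 104.3]
tcp_rot: [-3.13, -0.218, 0.009]
ft_force: [-0.6, 1.2, -1.5]
gripper_width: 25.1
gripper_force: 30.0
time: 13.58
ee_pos: [626.2, 268.8, 107.1]
tcp_rot: [3.133, 0.201, -0.001]
ft_force: [-0.4, 0.7, -1.3]
gripper_width: 25.0
gripper_force: 30.0
  clip [507 176] n601 c 671.4 116.8 wh 48x8 longdir -82.2deg z 35.5 p95 44.2 mean 672.3 112.3
  clip [398 178] n165 c 659.2 211.3 wh 15x7 longdir -80.5deg z 40.0 p95 44.5 mean 659.3 212.0
  clip [439 179] n213 c 663.2 181.1 wh 16x8 longdir -88.4deg z 40.0 p95 44.4 mean 663.4 180.1
  clip [287 181] n90 c 648.3 294.9 wh 7x6 longdir 5.1deg z 42.9 p95 44.6 mean 648.3 295.0
  clip [497 234] n551 c 624.0 110.6 wh 46x8 longdir -82.8deg z 35.5 p95 43.9 mean 624.9 106.2
  clip [394 237] n148 c 611.8 205.1 wh 15x8 longdir -77.6deg z 39.9 p95 44.3 mean 612.2 205.6
  clip [434 239] n178 c 615.7 173.9 wh 14x7 longdir -81.2deg z 39.7 p95 44.5 mean 616.0 173.5
tip ahead of TCP 74.12564214345423 lateral [-13.49276892  13.18927381] z [119.59822537 133.67024657] [626.36320687 268.83182992 107.51477639] [3.13372871e+00 2.00171301e-01 2.36343772e-04]
```

```bash
python3 -m inch '[0,0.0032,-0.035,0,0,0.005,0, 0,0,-0.026,0,0,0,0, 0,0,-0.01,0,0,0,0, 0,0,-0.005,0,0,0,0, 0,0,-0.001,0,0,0,0, 0,0,0,0,0,0,0,0,0,0,0,0,0,0]'; python3 -m inch '[0,0,0,0,0,0,0.04, 0,0,0,0,0,0,0.04, 0,0,0,0,0,0,0.04, 0,0,0.04,0,0,0,0.04, 0,0,0.05,0,0,0,0.04, 0,0,0.06,0,0,0,0.06]'
```

```text
time: 14.5
ee_pos: [626.3, 273.1, 32.3]
tcp_rot: [3.132, 0.211, 0.001]
ft_force: [-2.9, -5.0, 4.4]
gripper_width: 25.1
gripper_force: 30.0
time: 15.25
ee_pos: [625.4, 274.3, 181.2]
tcp_rot: [3.134, 0.213, -0.002]
ft_force: [1.3, 0.0, -0.1]
gripper_width: 44.6
gripper_force: 0.0
```

```bash
python3 -m inch '[-0.0318,-0.0478,0.006,0,0,0.008,0.075,-0.0318,-0.0478,0.006,0,0,0.008,0.075,-0.0318,-0.0478,0,0,0,0.008,0.075,-0.0318,-0.0478,0,0,0,0.008,0.075,-0.0318,-0.0478,0,0,0,0.008,0.075,-0.0318,-0.0478,0,0,0,0.008,0.075,0,0,-0.04,0,0,0,0.075,0,0,-0.04,0,0,0,0.075,0,0,0,0,0,0,0.075,0,0,0,0,0,0,0.075]'
python3 - <<'E'
from fit import *
shot('wrist','8');im,P=load('wrist',8);cv2.imwrite('pics/w8.png',np.uint8(im[:,:,::-1]));s=read_state();print(s['ee_pos'],s['tcp_rot'],s['qpos'])
print(box(P,near(P,434,-12,70,6,50)))
E
```

```text
time: 16.5
ee_pos: [436.2, -12.0, 114.0]
tcp_rot: [3.128, 0.289, 0.003]
ft_force: [0.0, -0.5, 0.3]
gripper_width: 75.0
gripper_force: 0.0
[436.60092697 -12.10787536 114.33789704] [3.12762287 0.28854828 0.00446694] [ 0.62678809 -0.0316514  -0.64322287  2.07030106 -0.02084109  1.09382111
 -1.39348054]
n6413 c 435.2 -14.0 wh 115x48 longdir 10.7deg z 38.0 p95 43.3 mean 438.9 -13.2
```

View pics/w8.png

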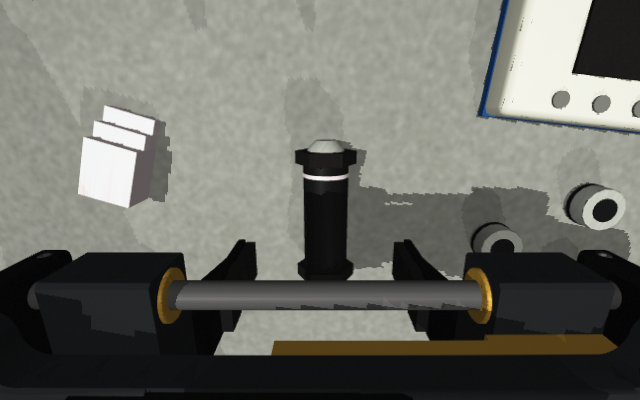

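w8 shows the stout probe (325,210) between the open fingers, nose up: centre (435,-13.5), yaw 0.185. I'll grasp it.

```bash
python3 -m inch '[-0.001,-0.0015,-0.04,0,0,0,0.075, 0,0,-0.04,0,0,0,0.075, 0,0,-0.02,0,0,0,0.075, 0,0,-0.009,0,0,0,0.075, 0,0,0,0,0,0,0.075, 0,0,0,0,0,0,0.0, 0,0,0,0,0,0,0.0, 0,0,0,0,0,0,0.0,0,0,0,0,0,0,0.0]' 35; python3 -m inch '[0,0,0.02,0,0,0,0, 0,0,0.05,0,0,0,0, 0,0,0.06,0,0,0,0, 0,0,0,0,0,0,0]'
```

```text
time: 17.68
ee_pos: [434.2, -14.0, 3.8]
tcp_rot: [3.128, 0.287, 0.001]
ft_force: [-0.8, 0.9, 0.6]
gripper_width: 42.9
gripper_force: 0.0
time: 18.18
ee_pos: [437.6, -14.1, 138.0]
tcp_rot: [3.125, 0.287, 0.014]
ft_force: [0.7, -0.3, -1.1]
gripper_width: 35.0
gripper_force: 35.0
```

```bash
python3 -m inch '[0.0424,0.0255,0,0,0,-0.011,0,0.0424,0.0255,0,0,0,-0.011,0,0.0424,0.0255,0,0,0,-0.011,0,0.0424,0.0255,0,0,0,-0.011,0,0.0424,0.0255,0,0,0,-0.011,0,0,0,0,0,0,0,0,0,0,0,0,0,0,0,0,0,0,0,0,0,0]'
python3 held.py 9;python3 -c "
from fit import *
im,P=load('wrist',9);cv2.imwrite('pics/w9.png',np.uint8(im[:,:,::-1]))"
```

```text
time: 19.18
ee_pos: [645.1, 112.4, 133.2]
tcp_rot: [3.134, 0.2, -0.002]
ft_force: [-0.7, -0.0, -0.9]
gripper_width: 35.3
gripper_force: 35.0
  clip [237 171] n131 c 663.2 179.8 wh 15x7 longdir -82.0deg z 39.9 p95 44.4 mean 663.4 179.4
  clip [142 172] n83 c 653.0 258.3 wh 13x7 longdir -84.6deg z 42.5 p95 45.0 mean 653.3 256.3
  clip [193 172] n169 c 659.0 212.5 wh 13x7 longdir -80.8deg z 39.5 p95 44.5 mean 658.9 212.1
  clip [ 94 174] n73 c 648.2 294.6 wh 7x6 longdir 20.8deg z 42.9 p95 45.0 mean 648.0 294.4
  clip [241 225] n123 c 615.5 173.8 wh 15x8 longdir -82.1deg z 39.8 p95 44.9 mean 616.0 173.4
  clip [151 226] n80 c 605.4 251.5 wh 11x7 longdir -82.4deg z 42.4 p95 44.6 mean 606.3 250.3
  clip [200 226] n156 c 611.2 206.4 wh 13x8 longdir -80.5deg z 39.8 p95 44.2 mean 611.5 205.9
  clip [106 230] n66 c 600.7 288.2 wh 7x6 longdir 18.7deg z 43.0 p95 44.7 mean 600.5 288.2
tip ahead of TCP 60.43463454557331 lateral [-13.53416798  13.37815587] z [142.10467922 161.27100119] [645.36919126 112.37099978 133.6523391 ] [ 3.13383007e+00  1.99745283e-01 -3.82134304e-04]
```

View pics/w9.png

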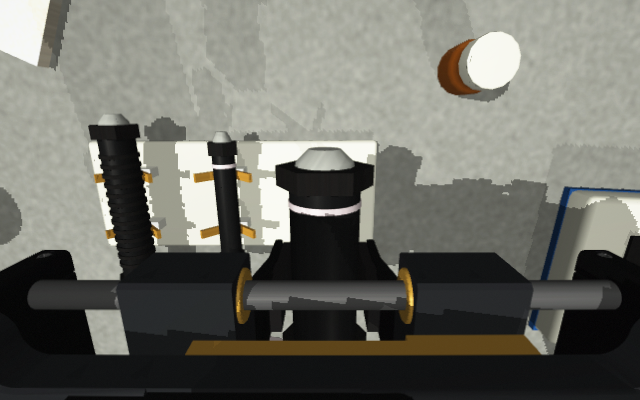

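w9 shows the long (115,200) and slim (225,195) probes seated, and the stout one held with its nose at (324,160). I'll check how high it sits in the fingers.

```bash
python3 - <<'E'
from fit import *
im,P=load('wrist',9);e=np.array([645.3,112.4,133.4]);u=np.array([.992,.1265]);n=np.array([-u[1],u[0]]);q=P[...,:2]-e[:2]
t=q@u;l=q@n
for a in range(20,66,4):
    m=(t>a)&(t<a+4)&(abs(l)<30)&(P[...,2]>95)
    k=m&(abs(l)<4)
    if k.sum()>3: print(a,k.sum(),'ztop-TCP',np.round(np.median(P[...,2][k])-e[2],1),'lat',np.round(np.percentile(l[m],[1,99]),1))
E
```

```text
20 299 ztop-TCP 96.7 lat [-29.3  29.6]
24 2278 ztop-TCP 108.4 lat [-29.4  29.4]
28 581 ztop-TCP 88.3 lat [-29.3  29.3]
32 525 ztop-TCP 85.6 lat [-29.4  29.3]
36 153 ztop-TCP 23.7 lat [-29.8  29.8]
40 126 ztop-TCP 26.2 lat [-24.   22.7]
44 171 ztop-TCP 27.1 lat [-24.1  22.7]
48 176 ztop-TCP 27.1 lat [-24.2  22.5]
52 222 ztop-TCP 20.1 lat [-22.4  20.9]
56 174 ztop-TCP 16.0 lat [-12.1  10.6]
60 79 ztop-TCP 9.6 lat [-8.3  6.8]
```

The stout probe sits low in the fingers: its axis is only 5 mm above the tips, and it is gripped at 35 mm. So the TCP goes to z = 43 for seating.

```bash
python3 -m inch '[0,0.0012,-0.04,0,0,0.006,0, 0,0,-0.03,0,0,0,0, 0,0,-0.012,0,0,0,0, 0,0,-0.006,0,0,0,0, 0,0,-0.002,0,0,0,0, 0,0,-0.001,0,0,0,0,0,0,0,0,0,0,0]'; python3 -m inch '[0,0,0,0,0,0,0.05, 0,0,0,0,0,0,0.05, 0,0,0,0,0,0,0.05, 0,0,0.05,0,0,0,0.05, 0,0,0.05,0,0,0,0.05, 0,0,0.06,0,0,0,0.06,-0.046,0,0.01,0,0,0,0.06,-0.046,0,0.01,0,0,0,0.06,-0.046,0,0.01,0,0,0,0.06,0,0,0,0,0,0,0.06,0,0,0,0,0,0,0.06]'
python3 - <<'E'
from fit import *
shot('wrist','10');im,P=load('wrist',10);cv2.imwrite('pics/w10.png',np.uint8(im[:,:,::-1]))
shot('top','10');T,PT=load('top',10);shot('side','10');S,PS=load('side',10)
u=np.array([.991,.1326]);n=np.array([-u[1],u[0]])
for nm,c,z in(('long',(627,272),25),('slim',(637.4,192.6),25),('stout',(647.7,113.6),30)):
  for v,Q in(('w',P),('t',PT),('s',PS)):
    q=Q[...,:2]-np.array(c);t=q@u;l=q@n
    m=(abs(l)<(13 if nm!='stout' else 22))&(abs(t)<90)&(Q[...,2]>z)&(Q[...,2]<90)&((abs(t)>29)|(Q[...,2]>44))
    h=[np.round(np.percentile(Q[...,2][m&(t>a)&(t<b)],90),1) if (m&(t>a)&(t<b)).sum()>3 else None for a,b in((-45,-30),(-15,15),(30,45))]
    print(nm,v,m.sum(),'ends',np.round(np.percentile(t[m],[.5,99.5]),1),'ztop',h)
print(box(P,near(P,448,158,48,26,36)))
E
```

```text
time: 20.1
ee_pos: [646.9, 114.9, 43.7]
tcp_rot: [3.134, 0.211, 0.003]
ft_force: [-0.4, -0.5, 0.5]
gripper_width: 35.7
gripper_force: 35.0
time: 21.48
ee_pos: [508.7, 114.4, 232.9]
tcp_rot: [3.134, 0.21, 0.002]
ft_force: [0.3, -0.4, -0.2]
gripper_width: 59.8
gripper_force: 0.0
long w 3259 ends [-71.7  39.9] ztop [np.float64(55.4), np.float64(55.4), np.float64(55.1)]
long t 60 ends [47.4 70.4] ztop [None, None, None]
long s 304 ends [-73.6  70.8] ztop [np.float64(55.1), np.float64(55.1), np.float64(54.6)]
slim w 1308 ends [-55.7  42.1] ztop [np.float64(45.1), np.float64(45.6), np.float64(45.3)]Traceback (most recent call last):
  File "<stdin>", line 10, in <module>
    return _quantile_unchecked(
        a, q, axis, out, overwrite_input, method, keepdims, weights)
    return _ureduce(a,
                    func=_quantile_ureduce_func,
    ...<5 lines>...
                    overwrite_input=overwrite_input,
                    method=method)
    r = func(a, **kwargs)
    result = _quantile(arr,
                       quantiles=q,
    ...<2 lines>...
                       out=out,
                       weights=wgt)
    slices_having_nans = np.isnan(arr[-1, ...])
                                  ~~~^^^^^^^^^
IndexError: index -1 is out of bounds for axis 0 with size 0
```

View pics/w10.png

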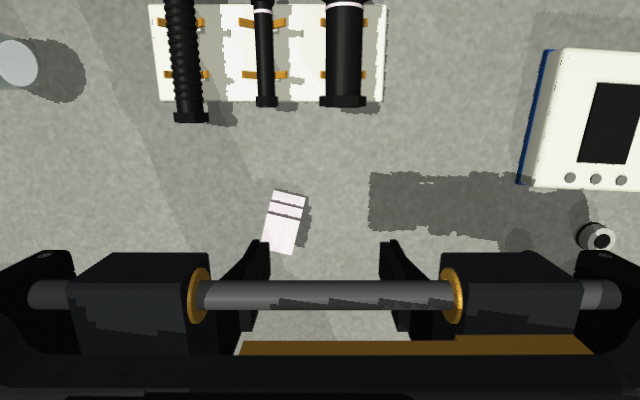

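w10 shows all three probes lying level in their bays: long (185,60), slim (264,55), stout (344,55). The block (285,222) is undisturbed. I'll finish the rack numbers while moving over the block.

```bash
python3 -m inch '[-0.018,0.011,-0.03,0,0,-0.0605,0.075,-0.018,0.011,-0.03,0,0,-0.0605,0.075,-0.018,0.011,-0.03,0,0,-0.0605,0.075,-0.018,0.011,-0.03,0,0,-0.0605,0.075,0,0,0,0,0,0,0.075,0,0,0,0,0,0,0.075]'
python3 - <<'E'
from fit import *
u=np.array([.991,.1326]);n=np.array([-u[1],u[0]])
im,P=load('wrist',10)
for nm,c in(('long',(627,272)),('slim',(637.4,192.6)),('stout',(647.7,113.6))):
    q=P[...,:2]-np.array(c);t=q@u;l=q@n;m=(abs(l)<24)&(t<-30)&(t>-90)&(P[...,2]>25)&(P[...,2]<90)
    L=l[m&(t<-34)];print(nm,'near end',np.percentile(t[m],.5).round(1),'lat',np.percentile(L,[1,99]).round(1),'top',np.percentile(P[...,2][m],95).round(1))
shot('wrist','11');im,P=load('wrist',11);s=read_state();print(s['ee_pos'],s['tcp_rot'])
print(box(P,near(P,448,158,48,8,36)),'\n',box(P,near(P,448,158,48,26,36)))
E
```

```text
time: 22.38
ee_pos: [437.7, 158.9, 113.6]
tcp_rot: [-3.136, 0.168, -0.002]
ft_force: [-0.2, 0.2, 0.2]
gripper_width: 74.6
gripper_force: 0.0
long near end -71.7 lat [-17.7  14.1] top 57.8
slim near end -55.6 lat [-11.5  11. ] top 47.6
stout near end -55.5 lat [-22.3  22.5] top 70.6
[438.1062861  158.80586578 113.89322716] [-3.13580568  0.16928729 -0.00327771]
n4448 c 448.6 157.3 wh 70x40 longdir -6.6deg z 30.8 p95 32.2 mean 450.0 157.2 
 n2818 c 436.7 158.7 wh 46x40 longdir -6.9deg z 31.4 p95 32.4 mean 437.8 158.7
```

```bash
python3 -m inch '[-0.0012,0,-0.04,0,0,-0.01,0.075, 0,0,-0.04,0,0,0,0.075, 0,0,-0.02,0,0,0,0.075, 0,0,-0.008,0,0,0,0.075, 0,0,0,0,0,0,0.075, 0,0,0,0,0,0,0.0, 0,0,0,0,0,0,0.0, 0,0,0,0,0,0,0.0,0,0,0,0,0,0,0.0,0,0,0,0,0,0,0.0]' 40; python3 -m inch '[0,0,0,0,0,0,0,0,0,0,0,0,0,0,0,0,0.02,0,0,0,0, 0,0,0.05,0,0,0,0, 0,0,0.06,0,0,0,0, 0,0,0,0,0,0,0,0,0,0,0,0,0,0]'
python3 -c "
from h import *
s=read_state();print(s['qpos'],s['ee_pos'],s['tcp_rot'])"
```

```text
time: 23.68
ee_pos: [435.0, 159.0, 4.8]
tcp_rot: [-3.136, 0.185, -0.0]
ft_force: [0.2, 0.0, 2.3]
gripper_width: 39.5
gripper_force: 40.0
time: 24.55
ee_pos: [433.9, 158.1, 133.5]
tcp_rot: [3.135, -0.185, -0.003]
ft_force: [-0.1, 0.5, -3.4]
gripper_width: 39.8
gripper_force: 40.0
[ 0.46976876  0.0262673  -0.87604628  1.98596039  0.02276191  1.14097512
 -2.10446104] [433.94823877 158.05224154 133.45979273] [ 3.13474114e+00 -1.85209131e-01 -2.53313660e-03]
```

```bash
python3 -m inch '[0.0237,-0.0494,0,0,0,0.0286,0,0.0237,-0.0494,0,0,0,0.0286,0,0.0237,-0.0494,0,0,0,0.0286,0,0.0237,-0.0494,0,0,0,0.0286,0,0.0237,-0.0494,0,0,0,0.0286,0,0.0237,-0.0494,0,0,0,0.0286,0,0.0237,-0.0494,0,0,0,0.0286,0,0,0,0,0,0,0,0,0,0,0,0,0,0,0,0,0,0,0,0,0,0]'
python3 - <<'E'
from fit import *
shot('wrist','12');im,P=load('wrist',12);cv2.imwrite('pics/w12.png',np.uint8(im[:,:,::-1]));s=read_state();e=s['ee_pos'];r=s['tcp_rot'];y=2*np.arctan2(r[1],r[0]);y=(y+np.pi)%(2*np.pi)-np.pi;print(e,y)
u=np.array([np.cos(y),np.sin(y)]);n=np.array([-u[1],u[0]]);q=P[...,:2]-e[:2];t=q@u;l=q@n
for a in(0,10,20,25,30,35,40,45):
    m=(t>a)&(t<a+5)&(abs(l)<19)&(P[...,2]>e[2]-10)&(P[...,2]<e[2]+40)
    if m.sum()>5: print(a,m.sum(),'z-tcp',(np.median(P[...,2][m])-e[2]).round(1),np.percentile(t[m],99).round(1))
m=near(P,614,-186,75,60,120)
top=near(P,614,-186,110,30,46);print('stn',box(P,top))
E
```

```text
time: 25.8
ee_pos: [600.0, -184.8, 133.3]
tcp_rot: [-3.137, -0.134, 0.003]
ft_force: [-0.1, 0.4, -2.4]
gripper_width: 40.1
gripper_force: 40.0
[ 600.27061463 -185.00666456  133.88803437] 0.08510973445326808
0 609 z-tcp 25.9 5.0
10 810 z-tcp 25.9 15.0
20 1451 z-tcp 25.1 24.9
25 795 z-tcp 15.8 29.9
30 791 z-tcp 15.8 34.9
35 1187 z-tcp 7.5 39.8
40 752 z-tcp 5.8 44.9
45 774 z-tcp 5.4 48.7
stn n19332 c 614.7 -186.7 wh 148x140 longdir 4.9deg z 36.3 p95 39.3 mean 639.2 -185.8
```

View pics/w12.png

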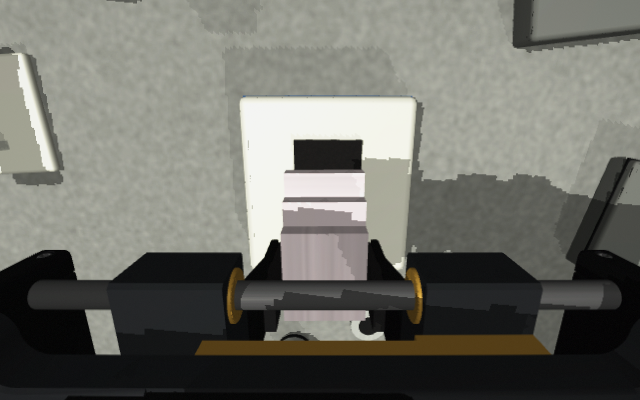

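w12 shows the block held over the station with its low steps away and the pad's far part visible at (328,155). The far edge is 48.8 mm ahead of the TCP, so it needs 2.7 mm towards -y, then down.

```bash
python3 -m inch '[0,-0.0027,-0.04,0,0,0,0, 0,0,-0.03,0,0,0,0, 0,0,-0.012,0,0,0,0, 0,0,-0.005,0,0,0,0, 0,0,-0.002,0,0,0,0, 0,0,-0.001,0,0,0,0,0,0,0,0,0,0,0,0,0,0,0,0,0,0]'; python3 -m inch '[0,0,0,0,0,0,0.055, 0,0,0,0,0,0,0.055, 0,0,0,0,0,0,0.055, 0,0,0.03,0,0,0,0.06, 0,0,0.05,0,0,0,0.06, 0,0,0.06,0,0,0,0.06,-0.046,0,0,0,0,0,0.06,-0.046,0,0,0,0,0,0.06,-0.03,0.01,0,0,0,0,0.06,0,0,0,0,0,0,0.06,0,0,0,0,0,0,0.06]'
python3 - <<'E'
from fit import *
shot('wrist','13');im,P=load('wrist',13);cv2.imwrite('pics/w13.png',np.uint8(im[:,:,::-1]));s=read_state();print(s['ee_pos'])
print('block',box(P,near(P,614,-186,60,45,75)));print('top',box(P,near(P,614,-186,60,64,75)))
print('stn',box(P,near(P,614,-186,110,30,43)))
dark=near(P,611,-183,75,32,46)&(im.max(2)<60);print('pad',box(P,dark))
print('puck',box(P,near(P,430,-166,28,15,35)))
E
```

```text
time: 26.85
ee_pos: [601.0, -189.8, 45.0]
tcp_rot: [3.138, 0.129, 0.001]
ft_force: [0.4, -0.1, -2.4]
gripper_width: 39.5
gripper_force: 40.0
time: 28.22
ee_pos: [479.5, -179.9, 185.1]
tcp_rot: [3.138, 0.13, 0.002]
ft_force: [0.4, -0.4, 0.6]
gripper_width: 60.1
gripper_force: 0.0
[ 479.74569093 -179.80437112  184.94970719]
block n4280 c 612.6 -189.6 wh 66x40 longdir 5.1deg z 68.9 p95 70.3 mean 610.7 -189.7
top n3150 c 602.3 -190.8 wh 46x39 longdir 4.8deg z 69.2 p95 70.4 mean 602.5 -190.5
stn n15779 c 594.9 -188.4 wh 140x111 longdir -85.0deg z 36.2 p95 39.2 mean 592.1 -186.4
pad n1331 c 610.5 -186.7 wh 76x53 longdir 4.7deg z 39.2 p95 40.4 mean 600.1 -174.2
puck n875 c 430.2 -167.4 wh 35x34 longdir 4.7deg z 25.4 p95 26.8 mean 431.5 -167.6
```

View pics/w13.png

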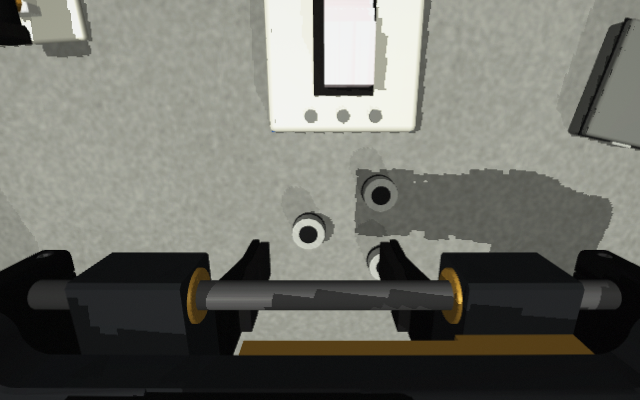

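w13 shows the block on the pad, off to the right: pad margin about 9 px on its left and about 3 px on its right at rows 80-90. The cloud gives a 3.3 mm offset towards -y, with length and yaw fine. I'll mend it by regrasping, lifting slightly and shifting +3.3 mm.

```bash
python3 -m inch '[0.03,-0.01,0,0,0,0,0.065,0.046,0,0,0,0,0,0.065,0.046,0,0,0,0,0,0.065,0,0,-0.06,0,0,0,0.065,0,0,-0.05,0,0,0,0.065,0,0,-0.03,0,0,0,0.065,0,0,0,0,0,0,0.065]'
python3 -m inch '[0,0,0,0,0,0,0,0,0,0,0,0,0,0,0,0,0,0,0,0,0,0,0,0,0,0,0,0,0,0,0,0,0,0,0,0,0,0.006,0,0,0,0,0,0,0,0,0,0,0,0,0,0,0,0,0,0]' 40
python3 -c "
from h import *
s=read_state();print(s['ee_pos'],s['tcp_rot'])"
```

```text
time: 29.15
ee_pos: [599.3, -188.8, 41.2]
tcp_rot: [-3.136, -0.13, 0.008]
ft_force: [0.4, -0.9, 1.2]
gripper_width: 64.7
gripper_force: 0.0
time: 30.15
ee_pos: [600.3, -189.6, 50.0]
tcp_rot: [-3.139, -0.129, 0.002]
ft_force: [-0.3, 1.1, -1.8]
gripper_width: 39.6
gripper_force: 40.0
[ 600.26953127 -189.64538887   50.02409315] [-3.13869104e+00 -1.29498415e-01  1.59553655e-03]
```

```bash
python3 -m inch '[-0.0002,0.0031,0,0,0,0,0,0,0,0,0,0,0,0,0,0,-0.003,0,0,0,0,0,0,-0.0025,0,0,0,0,0,0,0,0,0,0,0,0,0,0,0,0,0,0]'; python3 -m inch '[0,0,0,0,0,0,0.055, 0,0,0,0,0,0,0.055, 0,0,0,0,0,0,0.055, 0,0,0.03,0,0,0,0.06, 0,0,0.05,0,0,0,0.06, 0,0,0.06,0,0,0,0.06,-0.046,0,0.01,0,0,0,0.06,-0.046,0,0.01,0,0,0,0.06,0,0,0,0,0,0,0.06,0,0,0,0,0,0,0.06,0,0,0,0,0,0,0.06]'
python3 - <<'E'
from fit import *
shot('wrist','14');im,P=load('wrist',14);s=read_state();print(s['ee_pos'])
def rep(P,im):
    print('top',box(P,near(P,614,-186,60,64,75)));print('stn',box(P,near(P,614,-186,110,30,43)))
    print('pad',box(P,near(P,611,-183,75,32,46)&(im.max(2)<60)))
rep(P,im);print('puck',box(P,near(P,430,-166,28,15,35)))
for v in('top','side'): shot(v,'14');im,P=load(v,14);print(v);rep(P,im)
E
```

```text
time: 30.9
ee_pos: [600.5, -186.7, 45.9]
tcp_rot: [3.138, 0.129, -0.0]
ft_force: [-3.6, 0.3, 5.3]
gripper_width: 39.6
gripper_force: 40.0
time: 32.28
ee_pos: [509.5, -186.2, 204.7]
tcp_rot: [-3.138, -0.131, -0.0]
ft_force: [0.4, 0.1, -0.3]
gripper_width: 59.8
gripper_force: 0.0
[ 509.438825   -186.10918395  204.63454449]
top n2559 c 601.6 -187.3 wh 46x40 longdir 4.7deg z 69.2 p95 70.4 mean 602.0 -187.3
stn n18903 c 612.3 -186.9 wh 144x140 longdir 4.9deg z 36.3 p95 39.1 mean 617.0 -186.1
pad n1240 c 614.1 -186.6 wh 83x53 longdir 5.0deg z 39.2 p95 40.5 mean 618.8 -186.6
puck n758 c 430.3 -167.5 wh 35x35 longdir 4.5deg z 25.6 p95 26.9 mean 431.8 -167.9
top
top n153 c 601.4 -183.8 wh 42x41 longdir -80.3deg z 67.4 p95 70.0 mean 603.8 -182.5
stn n1120 c 613.2 -184.1 wh 145x140 longdir 4.7deg z 34.3 p95 38.4 mean 641.9 -176.5
pad n51 c 619.7 -185.0 wh 69x51 longdir 5.8deg z 37.5 p95 40.9 mean 626.7 -170.5
side
top n259 c 601.0 -184.5 wh 47x43 longdir 4.3deg z 69.1 p95 71.9 mean 600.7 -185.8
stn n2107 c 613.8 -185.9 wh 151x142 longdir 5.5deg z 36.1 p95 39.9 mean 611.6 -194.1
pad n69 c 606.7 -204.4 wh 88x38 longdir -22.0deg z 38.9 p95 41.9 mean 605.7 -204.7
```

The block is now centred: top step at (601.6,-187.3) against the wanted (602,-187.6), yaw 4.7° against 4.9°. Next is the target puck at (430.2,-167).

```bash
python3 -m inch '[-0.0395,0.0095,-0.03,0,0,0,0.055,-0.0395,0.0095,-0.03,0,0,0,0.055,0,0,-0.05,0,0,0,0.055,0,0,-0.05,0,0,0,0.055,0,0,-0.028,0,0,0,0.055,0,0,-0.01,0,0,0,0.055,0,0,0,0,0,0,0.055,0,0,0,0,0,0,0.0, 0,0,0,0,0,0,0.0, 0,0,0,0,0,0,0.0,0,0,0,0,0,0,0.0,0,0,0,0,0,0,0.0]' 25; python3 -c "
from h import *
print(read_state()['ee_pos'])"; python3 -m inch '[0,0,0,0,0,0,0, 0,0,0.02,0,0,0,0, 0,0,0.05,0,0,0,0, 0,0,0.06,0,0,0,0,0,0,0.02,0,0,0,0, 0.043,-0.005,0,0,0,0,0,0.043,-0.005,0,0,0,0,0,0.043,-0.005,0,0,0,0,0,0.043,-0.005,0,0,0,0,0,0,0,0,0,0,0,0,0,0,0,0,0,0,0]'
python3 - <<'E'
from fit import *
shot('wrist','15');im,P=load('wrist',15);cv2.imwrite('pics/w15.png',np.uint8(im[:,:,::-1]));s=read_state();e=s['ee_pos'];print(e,s['tcp_rot'])
m=near(P,e[0],e[1],30,e[2]+8,e[2]+35);print('puck',box(P,m))
print('blk top',box(P,near(P,614,-186,60,64,75)));print('stn',box(P,near(P,614,-186,110,30,43)))
E
```

```text
time: 33.92
ee_pos: [430.2, -167.9, 7.9]
tcp_rot: [3.138, 0.129, 0.001]
ft_force: [-1.1, 0.2, 6.6]
gripper_width: 35.5
gripper_force: 25.0
[ 430.19915665 -167.92750963    7.89697292]
time: 35.3
ee_pos: [600.7, -187.2, 156.4]
tcp_rot: [-3.138, -0.13, 0.003]
ft_force: [1.2, 0.6, -0.8]
gripper_width: 35.3
gripper_force: 25.0
[ 600.48490989 -187.49586571  156.80532043] [ 3.13873651e+00  1.29586288e-01 -2.18237248e-03]
puck n3898 c 607.3 -186.9 wh 55x22 longdir -84.6deg z 173.9 p95 187.6 mean 608.4 -187.2
blk top n2378 c 602.0 -187.2 wh 46x40 longdir 5.5deg z 69.3 p95 70.4 mean 605.7 -186.9
stn n18118 c 614.7 -186.8 wh 148x140 longdir 4.8deg z 36.3 p95 39.2 mean 631.5 -185.5
```

View pics/w15.png

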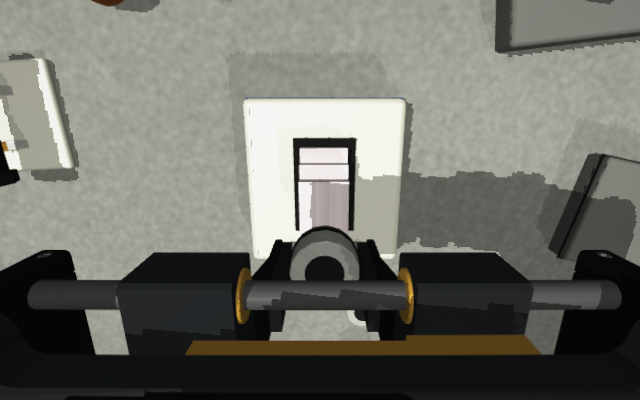

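w15 shows the puck held (324,260), and the block squarely on the pad with even margins (pad 293-356, block 299-350). I'll shift +1.5 mm in x and +0.7 mm in y, and lower it onto the step.

```bash
python3 -m inch '[0.0015,0.0007,-0.03,0,0,0,0, 0,0,-0.03,0,0,0,0, 0,0,-0.012,0,0,0,0, 0,0,-0.005,0,0,0,0, 0,0,-0.002,0,0,0,0, 0,0,-0.001,0,0,0,0,0,0,0,0,0,0,0,0,0,0,0,0,0,0]'; python3 -m inch '[0,0,0,0,0,0,0.045, 0,0,0,0,0,0,0.05, 0,0,0,0,0,0,0.05, 0,0,0.03,0,0,0,0.055, 0,0,0.05,0,0,0,0.06, 0,0,0.06,0,0,0,0.06,-0.046,0,0.01,0,0,0,0.06,-0.046,0,0.01,0,0,0,0.06,0,0,0,0,0,0,0.06,0,0,0,0,0,0,0.06]'
python3 - <<'E'
from fit import *
shot('wrist','16');im,P=load('wrist',16);cv2.imwrite('pics/w16.png',np.uint8(im[:,:,::-1]))
print('puck',box(P,near(P,602,-187,40,85,100)));print('blk',box(P,near(P,614,-186,60,45,75)));print('blktop',box(P,near(P,614,-186,60,64,75)));print('stn',box(P,near(P,614,-186,110,30,43)))
print('pad',box(P,near(P,611,-183,75,32,46)&(im.max(2)<60)))
E
```

```text
time: 36.35
ee_pos: [603.3, -186.9, 77.5]
tcp_rot: [3.139, 0.13, 0.001]
ft_force: [-0.7, 0.3, -1.1]
gripper_width: 35.3
gripper_force: 25.0
time: 37.6
ee_pos: [511.6, -187.0, 237.4]
tcp_rot: [3.138, 0.129, 0.002]
ft_force: [0.5, -0.1, 0.3]
gripper_width: 60.2
gripper_force: 0.0
puck n1271 c 602.5 -187.8 wh 35x35 longdir 50.6deg z 93.3 p95 94.7 mean 602.8 -187.8
blk n1687 c 613.2 -186.4 wh 69x40 longdir 4.9deg z 59.9 p95 70.1 mean 620.0 -185.0
blktop n753 c 601.5 -187.3 wh 46x40 longdir 4.6deg z 69.3 p95 70.4 mean 599.2 -185.9
stn n15994 c 613.6 -186.8 wh 148x140 longdir 4.8deg z 36.2 p95 39.1 mean 618.2 -186.1
pad n1028 c 613.7 -186.6 wh 83x53 longdir 4.8deg z 39.2 p95 40.5 mean 617.3 -187.0
```

View pics/w16.png

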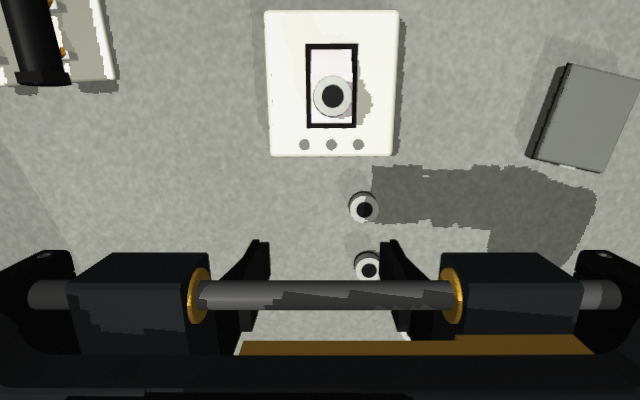

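w16 shows the puck (331,95) centred on the high step and the block centred on the pad. Last, I'll check the probes' lengthwise centring from a place that sees both ends.

```bash
python3 -m inch '[0.008,0.054,0.004,0,0,0.007,0.06,0.008,0.054,0.004,0,0,0.007,0.06,0.008,0.054,0.004,0,0,0.007,0.06,0.008,0.054,0.004,0,0,0.007,0.06,0.008,0.054,0.004,0,0,0.007,0.06,0.008,0.054,0.004,0,0,0.007,0.06,0.008,0.054,0.004,0,0,0.007,0.06,0,0,0,0,0,0,0.06,0,0,0,0,0,0,0.06,0,0,0,0,0,0,0.06]'
python3 - <<'E'
from fit import *
shot('wrist','17');im,P=load('wrist',17)
c=[]
m=near(P,637,193,160,18,50)&(im[...,0]-im[...,2]>60)
u=np.array([.991,.1326]);n=np.array([-u[1],u[0]])
q=P[...,:2]-np.array([637.4,192.6]);t=q@u;l=q@n
for sg in(1,-1):
    k=m&(abs(t-sg*24)<9);print('clips t',np.percentile(t[k],[1,50,99]).round(1),'l',np.percentile(l[k],[.5,99.5]).round(1))
k=(abs(l)<126)&(abs(t)<60)&(P[...,2]>4)&(P[...,2]<12);print('base t',np.percentile(t[k],[.5,99.5]).round(1),box(P,k))
for nm,o,w in(('long',80,17),('slim',0,12),('stout',-80,23)):
    k=(abs(l-o)<w)&(abs(t)<90)&(P[...,2]>25)&(P[...,2]<90);e=np.percentile(t[k],[.3,99.7])
    ce=k&(t>28)&(t<60);print(nm,'ends',e.round(1),'mid',e.mean().round(1),'z near/far',[np.percentile(P[...,2][k&(t*s>30)&(t*s<42)],90).round(1) for s in(-1,1)])
E
```

```text
time: 38.9
ee_pos: [567.6, 189.4, 264.5]
tcp_rot: [3.135, 0.203, -0.001]
ft_force: [0.4, -0.6, -0.3]
gripper_width: 59.8
gripper_force: 0.0
clips t [20.3 23.6 27.1] l [-102.1  102.3]
clips t [-27.6 -24.2 -20.7] l [-102.1  102.9]
base t [-48.9  49.1] n9856 c 637.4 192.6 wh 255x108 longdir -84.9deg z 9.2 p95 10.5 mean 638.2 198.9
long ends [-71.  72.] mid 0.5 z near/far [np.float64(55.6), np.float64(55.3)]
slim ends [-55.9  59.3] mid 1.7 z near/far [np.float64(45.2), np.float64(45.3)]
stout ends [-55.3  57.9] mid 1.3 z near/far [np.float64(66.8), np.float64(67.2)]
```

All three probes lie level, within about 2 mm of centre lengthwise. Handing in.

```bash
python3 -c "
from cell import *
print(sign_off())"
```

```text
the job is handed in; nothing more can be done
None
```

The job is done and handed in at about 39 s: long, slim and stout probes lie level in the left, middle and right bays within about 2 mm of centre, the step block is squarely centred on the pad, the puck is within about 1 mm of the middle of its highest step, and the arm never went near the jar, beaker or slide box.

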